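# Start the score dial's knob on its thread and screw it home

## Robot

A 6-joint arm with a two-finger parallel gripper is mounted at the origin on the work surface. World frame = base frame: x ahead of the robot, y to its left, z up, the work surface at z = 0. Lengths are in m, angles in degrees, forces in N, time in s.
With the tool pointing down it reaches from about 0.15 to 0.775 m from the base axis. Payload 6.1 kg.
Tool frame: the origin (TCP) lies at the very end of the fingers, on their centre line; the grasp point (between the pads) lies 19 mm behind it; z points along the fingers, y is the direction in which the jaws open and shut (so a half turn about z gives the same grasp; the last joint's range is limited). The gripper opens to 85 mm and grips with 20 to 120 N. Pads are 22 mm wide; open, the fingers measure 114 mm over their backs; the gripper's body (76 mm by 85 mm) begins 54 mm behind the grasp point. The pads swing forward as they close: fully open they stand 13 mm farther back than shut.
Start: joints at [67.895, 7.208, -2.269, 80.523, 0, 90], TCP at [0.198, 0.486, 0.231] pointing down, gripper open.
Joint ranges: [-155.77, 155.77], [-54.66, 111.73], [-72.52, 77.12], [-102.08, 115.82], [-83.92, 84.16], [-180, 180]. Speed limits (degrees/s): [136.94, 136.94, 172.46, 180, 180, 180].

## Interface

Orientations are given as [roll, pitch, yaw] about the fixed x, y, z axes, in that order (R = Rz(yaw) Ry(pitch) Rx(roll)).
In Python, from rig import manip gives the robot as it stands. The module is installed in compiled form; this text tells all that it offers.
- The arm moves only by the tool carry_out, never from a script. Its argument "rows" is a list of rows, each an object of numbers: "x", "y", "z": the shift along the tool's x, y, z in mm; "rx", "ry", "rz": the turn, a rotation vector about the tool's x, y, z in rad; "gripper": the opening, from 0 (shut) to 1 (fully open). A call has 1 to 20 rows; each row is the pose to reach, as a shift and turn from the pose commanded when the call began, along the tool's axes at that moment; what a row does not reach only later rows make up. A row lasts 1/12 s, in which the tool goes at most 41.7 mm and 7.16 degrees, less where a joint would pass 70% of its speed; a pose out of reach is approached as far as the arm can. A call with a gripper value outside its range is refused whole. The fingers move at their own pace and stop on an object; "force" is the grip in N (left out, the last holds). Time passes only in rows, so rows that repeat a pose let the fingers close. It gives the time, the measured TCP pose, the force and the opening at its end, in the units of the state.
- manip.read_state(): the state, without advancing time (a new reading comes with each control period).
- manip.grab_frame(name): name is "side" or "top" or "wrist"; returns a dict with "color" (480x640x3 uint8, red, green, blue), "fx", "fy", "cx", "cy" (pixels), "pose" (4x4, takes a point from camera to world coordinates); the wrist camera has in their place "tool_from_camera" (4x4, takes a point from camera to tool coordinates, whose origin is the TCP and whose axes are the flange's). Camera axes: x right, y down, z forward; pixel columns grow to the right and rows downward; lengths in m; the calibration is good to about 2 mm. The wrist camera is an equidistant fisheye: a pixel r from the principal point sees the ray r / f radians off the axis. A picture is of the moment at which its call begins: read the wrist's pose just before it. There is no depth.
- manip.close_job(): hands the job in, once; it reports no verdict.
The state is a dict: "t": time; "joint_pos": joint angles; "qd": joint speeds; "effort": joint torques, N m; "eef_pos": TCP position; "eef_rot": TCP orientation; "ft_force": force on the tool from outside, world axes, zero at the start; "moment": the same for the moment, N m; "gripper_width": opening from 0.0 (shut) to 1.0 (fully open).
Only numpy, scipy, OpenCV 4.12 (cv2) and the standard library are available. Lean on these libraries where they do the work, as an engineer would, in place of code of your own. Each camera call takes 0.05 s, during which the arm holds its last target. There are 200 camera calls.

## Task

The knob has come off the score dial: take it by its grip, stand it on the dial's black threaded stub with its red mark in line with the dial's red mark (or a quarter or half turn from it), and keeping it in gentle contact turn it backward (anticlockwise from above) until you feel it drop a step into the thread. Then turn it forward (clockwise) until it comes gently to its stop, fully home, and let go. Never force it, and leave the other game things where they are.

Things in the scene. Friction and masses are not known exactly. Their poses are not given: they have to be found in the camera images.
- knob: Loose knob, about 0.16 kg: an upturned aluminium cup 72 mm across (73 with knurling), 33 mm high, open below, standing on its rim on the flap; on its flat top an upright black grip bar. Origin: centre of the rim underneath; z up. The red line on the bar's top runs from the middle towards +x.
- knob_grip (a point): Middle of the knob's black grip bar, 48 mm above the knob's origin. The bar is 46 mm long along the knob's x, 14 mm thick along its y and 30 mm high (33 to 63 mm above the knob's origin): pinch it across its 14 mm.
- knob_lugs (a point): On the knob's axis, 2 mm above its origin, level with the undersides of its four inner lugs. The lugs stand at quarter turns (+x, +y, -x, -y), 4 mm thick, 12 degrees wide, leaving a 49 mm bore between them. The cup is 63 mm wide and 28 mm deep inside.
- dial: Score dial fixed to the flap: aluminium disc 132 mm across, 12 mm thick, black ticks and one red tick at its +x edge; a black threaded stub on its top. Origin: centre of its underside; z up. Knob fully home: knob origin 13 mm above the dial's origin, on its axis.
- stub_top (a point): Top of the stub, on the dial's axis, 37 mm above the dial's origin. The stub is a core 46 mm across with a coned tip (34 mm wide at the top, cone 5 mm high), with a coarse right-hand four-start thread 59 mm over its crests. The starts are 90 degrees apart; their angle to the dial differs each time and is not measured.
- stub_crest (a point): On the dial's axis, 25 mm above its origin, about crest height. With knob x in line with dial x or any quarter turns from it, the lugs rest on the crests, knob origin 21.5 to 27 mm above dial origin. Turned anticlockwise it climbs 4.1 mm/rad; after 0.2 to 1.0 rad it can drop 8 to 9 mm (a gripper must let it down). Hard stop about 0.2 rad beyond. Turned clockwise before the drop it jams.
- stub_face (a point): On the dial's axis on its top face, 12 mm above its origin. Dropped in, the knob origin is 17.5 to 19 mm above the dial's origin. Turned clockwise from there the thread leads it down 4.1 mm per rad, with 2 mm axial play, for about 1.1 to 1.25 rad to a hard stop: fully home, rim 1 mm above this face.
- bowl: White ceramic dice bowl, 120 mm across, 50 mm high; origin at the centre of its underside. Leave alone.
- rook_a: Black plastic rook, 34 mm across, 60 mm high; origin at the centre of its underside. Leave alone.
- rook_b: The other, like rook_a. Leave alone.
- die_a: Red die, 18 mm; origin at the centre of its underside. Leave alone.
- die_b: White die, 18 mm; origin at the centre of its underside. Leave alone.
- marble_box: Fixed oak marble box, 130 x 180 x 65 mm with a shut hinged lid on top (73 mm) and a knob at the lid's front edge; origin at the centre of its underside.
Mind the look-alikes: they are no part of the job. What is shaped like the knob but orange or turquoise is not meant.

How it is judged (in metres and radians):
On the way, in this order (a step that is already met when the one before it is completed fails the run):
1. the knob stands upright on the stub, touching it, lugs on the thread crests, not yet dropped in (horizontal distance between knob and dial below 0.004 m and angle between knob's own z axis and vertical below 0.12 rad and z of knob in the frame of dial between 0.0205 and 0.029 m and contact force between knob and dial above 0.2 N), for 0.1 s.
2. the knob has dropped a step into the thread (horizontal distance between knob and dial below 0.004 m and angle between knob's own z axis and vertical below 0.12 rad and z of knob in the frame of dial between 0.0155 and 0.0198 m), for 0.1 s.
At the end, for the whole second after the job is handed in: the knob is screwed fully home on the dial: its origin 11 to 14 mm above the dial's origin (13 is home), within 3 mm of the dial's axis, upright within 0.06 rad, at rest and let go (horizontal distance between knob and dial below 0.003 m and angle between knob's own z axis and vertical below 0.06 rad and z of knob in the frame of dial between 0.011 and 0.014 m and linear speed of knob below 0.01 m/s); the robot touches nothing.
It fails at once if the knob is forced on the dial: contact force between them over 45 N (contact force between knob and dial above 45 N).
It fails at once if another game thing is moved more than 15 mm (distance of any of bowl, rook_a, rook_b, die_a, die_b from where it was at the start of the episode above 0.015 m).
It also fails if it takes over 67 s, if anything falls off the work surface, if the arm or the gripper's body presses on something with over 40 N, if the wrist force passes 120 N, or if a joint passes its speed limit or range.

## Working session

There is one attempt and no reset: what is moved stays moved. The work goes in short steps, Python scripts to look and compute and a tool call to move; the robot and the scene stay as the last step left them, time stands still between calls to the robot, and variables do not carry over. Pictures are saved under pics/ and viewed, about 8 in all and at most 12, crops included, and the job is handed in when it is done.

Besides the shell and the picture viewer there is one more tool, called after "Emit:" by a JSON object that holds its "method" and its "body". carry_out: Moves the arm, as the interface text tells. Its arguments: {"type":"object","properties":{"rows":{"type":"array","items":{"type":"object","properties":{"x":{"type":"number"},"y":{"type":"number"},"z":{"type":"number"},"rx":{"type":"number"},"ry":{"type":"number"},"rz":{"type":"number"},"gripper":{"type":"number"}}}},"force":{"type":"number"}},"required":["rows"]}

```bash
mkdir -p pics; cat > h.py <<'E'
import numpy as np,cv2
from scipy.spatial.transform import Rotation as R
from rig import manip
def Tt():
    s=manip.read_state();T=np.eye(4);T[:3,3]=s['eef_pos'];T[:3,:3]=R.from_euler('xyz',s['eef_rot'],degrees=True).as_matrix();return T
def grab(n):
    T=Tt();f=manip.grab_frame(n)
    f['P']=np.array(f['pose']) if n!='wrist' else T@np.array(f['tool_from_camera']);f['n']=n
    return f
def save(f,name,crop=None,k=1):
    im=f['color'][:,:,::-1]
    if crop: im=im[crop[1]:crop[3],crop[0]:crop[2]]
    cv2.imwrite('pics/'+name,cv2.resize(im,None,fx=k,fy=k,interpolation=cv2.INTER_CUBIC))
def ray(f,u,v):
    a=(u-f['cx'])/f['fx'];b=(v-f['cy'])/f['fy']
    if f['n']=='wrist':
        r=np.hypot(a,b);s=np.sin(r)/r if r>1e-9 else 1;d=np.array([a*s,b*s,np.cos(r)])
    else: d=np.array([a,b,1.])
    return f['P'][:3,3],f['P'][:3,:3]@d
def onz(f,u,v,z):
    o,d=ray(f,u,v);return o+d*(z-o[2])/d[2]
E
python3 - <<'E'
from h import *
s=manip.read_state();print({k:np.round(v,3) for k,v in s.items()})
for n in('top','side','wrist'):
    f=grab(n);np.save(n+'.npy',f,allow_pickle=True);save(f,n+'0.png');print(n,np.round(f['P'],3).tolist(),f['fx'],f['cx'],f['cy'])
E
```

```text
{'t': np.float64(0.0), 'joint_pos': array([67.896,  7.241, -2.328, 80.522,  0.   , 90.   ]), 'qd': array([-0.014, -0.036,  0.014,  0.069, -0.082, -0.027]), 'effort': array([ 2.0000e-03, -4.3591e+01,  3.5292e+01,  1.7000e-02,  0.0000e+00,
       -0.0000e+00]), 'eef_pos': array([0.197, 0.486, 0.231]), 'eef_rot': array([-179.909,   -0.   ,  157.896]), 'ft_force': array([-0.22 ,  0.275,  0.304]), 'moment': array([-0.017,  0.023,  0.038]), 'gripper_width': np.float64(1.0)}
top [[-0.0, -0.992, 0.13, 0.437], [-1.0, 0.001, 0.004, 0.013], [-0.004, -0.13, -0.992, 0.997], [0.0, 0.0, 0.0, 1.0]] 500.63380491445844 327.7139902253009 237.40556891601054
side [[0.756, -0.505, 0.416, 0.233], [-0.655, -0.574, 0.492, -0.353], [-0.01, -0.645, -0.765, 0.631], [0.0, 0.0, 0.0, 1.0]] 463.45502450126236 323.8147715375621 241.5698514540683
wrist [[0.376, 0.889, 0.261, 0.131], [0.927, -0.361, -0.107, 0.514], [-0.001, 0.282, -0.959, 0.373], [0.0, 0.0, 0.0, 1.0]] 371.64829954431775 317.74287103720303 242.54393585541695
```

View pics/top0.png

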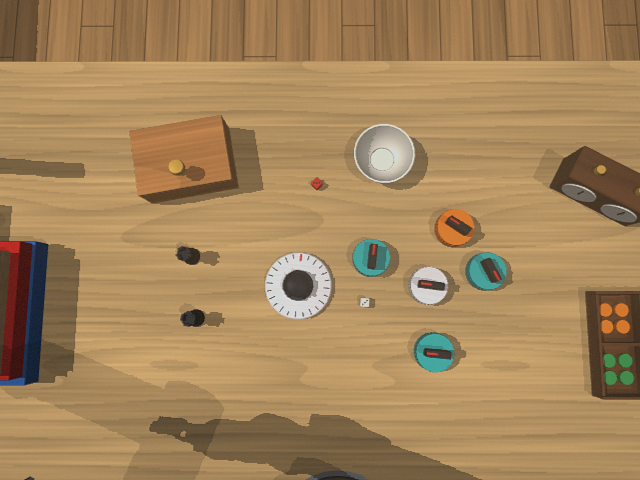

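View pics/side0.png

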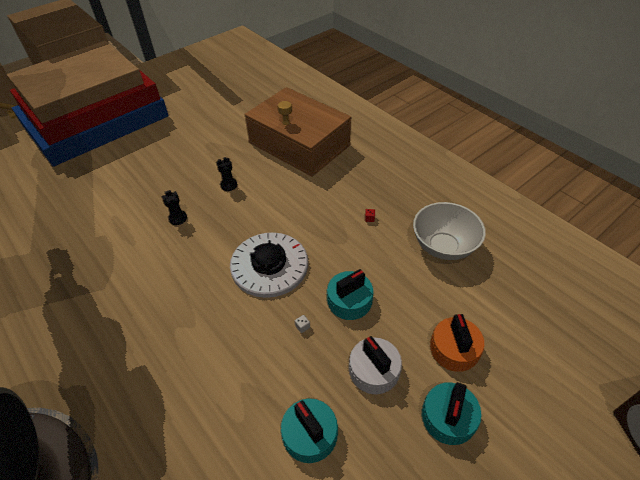

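Top view: the bare-aluminium knob is at (430,286). The look-alikes are turquoise at (371,257), (488,271) and (435,352), and orange at (455,227). The dial is at (298,285) with its red tick at the top (301,257), and a die sits close by at (365,301). I choose the aluminium knob and will measure it and check it in a crop.

```bash
cat > m.py <<'E'
from h import *
def red(f,box):
    x0,y0,x1,y1=box;h=cv2.cvtColor(f['color'],cv2.COLOR_RGB2HSV)[y0:y1,x0:x1].astype(int)
    m=(((h[...,0]<8)|(h[...,0]>172))&(h[...,1]>140)&(h[...,2]>70));v,u=np.nonzero(m);return u+x0,v+y0
def blk(f,box,t=60):
    x0,y0,x1,y1=box;m=(f['color'][y0:y1,x0:x1].max(2)<t).astype(np.uint8)
    n,l,st,c=cv2.connectedComponentsWithStats(m);i=1+st[1:,4].argmax();v,u=np.nonzero(l==i);return u+x0,v+y0
def tri(a,ua,b,ub):
    o1,d1=ray(a,*ua);o2,d2=ray(b,*ub);d1=d1/np.linalg.norm(d1);d2=d2/np.linalg.norm(d2)
    s=np.linalg.lstsq(np.c_[d1,-d2],o2-o1,rcond=None)[0];p,q=o1+s[0]*d1,o2+s[1]*d2;return (p+q)/2,np.linalg.norm(p-q)
E
python3 - <<'E'
from m import *
t,s=[np.load(n+'.npy',allow_pickle=True).item() for n in('top','side')]
for nm,bt,bs in(('knob',(408,265,453,307),(350,334,402,390)),('dial',(262,250,335,320),(285,232,310,255))):
    a=red(t,bt);b=red(s,bs);print(nm,len(a[0]),len(b[0]),'red tri',tri(t,np.mean(a,1),s,np.mean(b,1)))
    w=np.array([onz(t,u,v,0.075 if nm=='knob' else .024)[:2] for u,v in zip(*a)]);print(np.c_[a][:,[0,-1]].T.tolist(),w.mean(0),w.min(0),w.max(0))
def sil(f,box):
    x0,y0,x1,y1=box;h=cv2.cvtColor(f['color'],cv2.COLOR_RGB2HSV)[y0:y1,x0:x1]
    m=((h[...,1]<50)&(h[...,2]>90)).astype(np.uint8);c=max(cv2.findContours(m,0,1)[0],key=cv2.contourArea);return cv2.fitEllipse(cv2.convexHull(c)+np.array([x0,y0]))
et=sil(t,(255,245,345,325));es=sil(s,(225,225,315,305));print('dial',et,es,tri(t,et[0],s,es[0]))
kt=sil(t,(405,260,458,312));ks=sil(s,(345,332,405,396));print('knob',kt,ks)
for z in(.012,.03,.045):print(z,onz(t,*et[0],z),onz(s,*es[0],z),onz(t,*kt[0],z))
bt=blk(t,(408,265,453,307));e=cv2.minAreaRect(np.c_[bt].T.astype(np.float32).copy());print('bar',e)
sb=blk(t,(275,262,322,308));print('stub',cv2.minEnclosingCircle(np.c_[sb].T.astype(np.float32).copy()))
im=[cv2.resize(f['color'][y0:y0+90,x0:x0+90,::-1],(400,400),interpolation=2) for f,x0,y0 in((t,385,240),(s,330,315),)]
cv2.imwrite('pics/crop1.png',np.hstack(im))
E
```

```text
knob 25 47 red tri (array([ 0.47314211, -0.16522978,  0.06173977]), np.float64(0.0008588711164050216))
[[421, 422, 423, 421, 422, 423, 424, 425, 426, 427, 428, 429, 430, 422, 423, 424, 425, 426, 427, 428, 429, 430, 431, 429, 430], [282, 282, 282, 283, 283, 283, 283, 283, 283, 283, 283, 283, 283, 284, 284, 284, 284, 284, 284, 284, 284, 284, 284, 285, 285]] [ 0.47228747 -0.16243663] [ 0.46943246 -0.1719392 ] [ 0.47492546 -0.15365985]
dial 10 11 red tri (array([0.52669359, 0.07122061, 0.01162909]), np.float64(0.0003657660596748155))
[[301, 301, 300, 301, 301, 300, 301, 300, 301, 300], [254, 255, 256, 256, 257, 258, 258, 259, 259, 260]] [0.525412   0.07058844] [0.5199338  0.06978499] [0.53167932 0.07177556]
dial ((297.8875427246094, 285.3681640625), (66.41059875488281, 66.95352172851562), 46.36573791503906) ((268.2774353027344, 263.0059509277344), (60.812347412109375, 77.75990295410156), 79.78565216064453) (array([0.47141068, 0.07674442, 0.00385876]), np.float64(8.542178020978145e-05))
knob ((427.92333984375, 285.341552734375), (37.81657409667969, 39.617958068847656), 94.93551635742188) ((374.77410888671875, 361.37762451171875), (47.231849670410156, 52.899932861328125), 97.2625961303711)
0.012 [0.47108972 0.07624588 0.012     ] [0.46834622 0.07113704 0.012     ] [ 0.47099995 -0.1785079   0.012     ]
0.03 [0.47046262 0.07509773 0.03      ] [0.46148829 0.05878524 0.03      ] [ 0.47037449 -0.17500196  0.03      ]
0.045 [0.46994003 0.07414093 0.045     ] [0.45577335 0.04849208 0.045     ] [ 0.46985327 -0.17208035  0.045     ]Traceback (most recent call last):
  File "<stdin>", line 12, in <module>
cv2.error: OpenCV(4.12.0) /io/opencv/modules/imgproc/src/convhull.cpp:143: error: (-215:Assertion failed) total >= 0 && (depth == CV_32F || depth == CV_32S) in function 'convexHull'
```

```bash
python3 - <<'E'
from m import *
t,s=[np.load(n+'.npy',allow_pickle=True).item() for n in('top','side')]
f32=lambda p:np.ascontiguousarray(np.stack(p,1),np.float32)
a=red(t,(408,265,453,307));b=blk(t,(408,265,453,307))
x=f32((np.r_[a[0],b[0]],np.r_[a[1],b[1]]));print('bar',cv2.minAreaRect(x),cv2.fitLine(x,2,0,.01,.01).ravel())
w=np.array([onz(t,u,v,.063)[:2] for u,v in zip(*a)],np.float32);vx=cv2.fitLine(w,2,0,.01,.01).ravel();print('red',w.mean(0),vx,np.degrees(np.arctan2(vx[1],vx[0])))
sb=blk(t,(275,262,322,308));c=cv2.minEnclosingCircle(f32(sb));print('stub',c,onz(t,*c[0],.028))
im=[cv2.resize(f['color'][y0:y0+90,x0:x0+90,::-1],(400,400),interpolation=2) for f,x0,y0 in((t,385,240),(s,330,315),)]
cv2.imwrite('pics/crop1.png',np.hstack(im))
E
```

```text
bar ((425.02996826171875, 282.28997802734375), (12.303659439086914, 4.242640972137451), 8.130102157592773) [9.5707387e-01 2.8984407e-01 4.2463635e+02 2.8272726e+02]
red [ 0.47274962 -0.16472448] [ 0.14082584  0.9900344   0.47274968 -0.16472447] 81.90436
stub ((302.0, 295.5), 5.02503776550293) [0.45111269 0.06716882 0.028     ]
```

View pics/crop1.png

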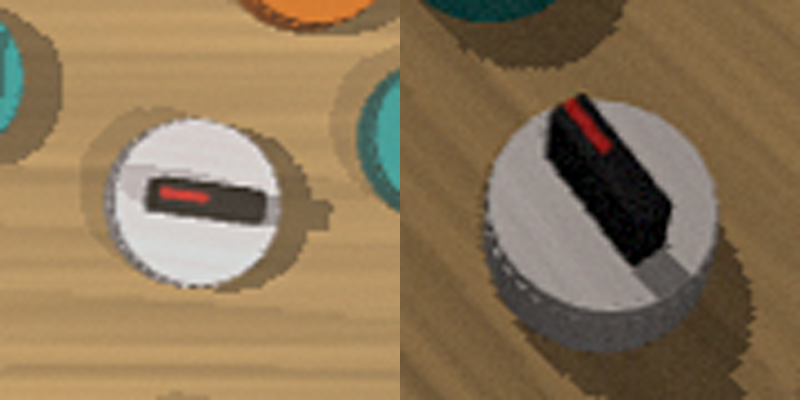

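The close crop confirms the choice: a bare aluminium cup with a black bar. The red line runs from the middle to the left (image) end, so its yaw is about 82°. I'll move above it for a wrist look.

Emit:
{"method": "carry_out", "body": {"rows": [{"x": -501, "y": -507, "z": 75, "rz": 1.325, "gripper": 1}, {"x": -501, "y": -507, "z": 75, "rz": 1.325}, {"x": -501, "y": -507, "z": 75, "rz": 1.325}, {"x": -501, "y": -507, "z": 75, "rz": 1.325}, {"x": -501, "y": -507, "z": 75, "rz": 1.325}, {"x": -501, "y": -507, "z": 75, "rz": 1.325}, {"x": -501, "y": -507, "z": 75, "rz": 1.325}, {"x": -501, "y": -507, "z": 75, "rz": 1.325}, {"x": -501, "y": -507, "z": 75, "rz": 1.325}, {"x": -501, "y": -507, "z": 75, "rz": 1.325}, {"x": -501, "y": -507, "z": 75, "rz": 1.325}, {"x": -501, "y": -507, "z": 75, "rz": 1.325}, {"x": -501, "y": -507, "z": 75, "rz": 1.325}, {"x": -501, "y": -507, "z": 75, "rz": 1.325}, {"x": -501, "y": -507, "z": 75, "rz": 1.325}, {"x": -501, "y": -507, "z": 75, "rz": 1.325}, {"x": -501, "y": -507, "z": 75, "rz": 1.325}, {"x": -501, "y": -507, "z": 75, "rz": 1.325}, {"x": -501, "y": -507, "z": 75, "rz": 1.325}, {"x": -501, "y": -507, "z": 75, "rz": 1.325}]}}

```text
invalid input
```

```bash
python3 - <<'E'
from m import *
s=manip.read_state();print({k:np.round(s[k],3).tolist() for k in('t','joint_pos','eef_pos','eef_rot','ft_force')})
f=grab('wrist');np.save('w1.npy',f,allow_pickle=True);save(f,'w1.png')
E
```

```text
{'t': 0.15, 'joint_pos': [67.897, 7.235, -2.312, 80.522, 0.001, 89.998], 'eef_pos': [0.197, 0.486, 0.231], 'eef_rot': [-179.93, -0.001, 157.899], 'ft_force': [0.598, 0.346, -0.294]}
```

View pics/w1.png

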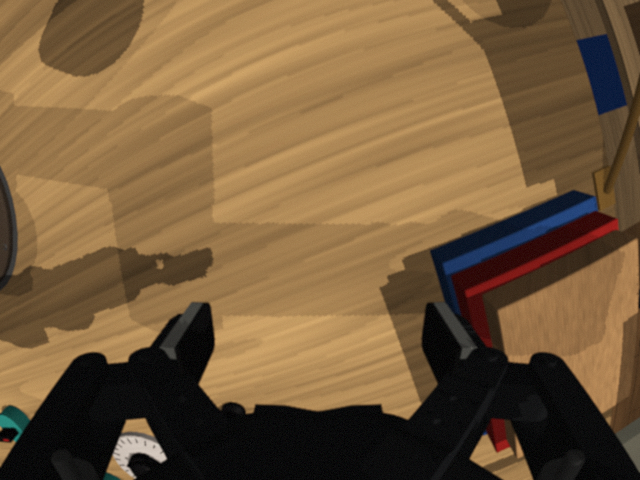

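The call was refused, so the arm didn't move (the wrist view shows the start pose, fingers open). I'll try again with every key given in each row.

Emit:
{"method": "carry_out", "body": {"rows": [{"x": -100, "y": -100, "z": 15, "rx": 0, "ry": 0, "rz": 0.265, "gripper": 1}, {"x": -200, "y": -202, "z": 30, "rx": 0, "ry": 0, "rz": 0.53, "gripper": 1}, {"x": -300, "y": -304, "z": 45, "rx": 0, "ry": 0, "rz": 0.795, "gripper": 1}, {"x": -400, "y": -405, "z": 60, "rx": 0, "ry": 0, "rz": 1.06, "gripper": 1}, {"x": -501, "y": -507, "z": 75, "rx": 0, "ry": 0, "rz": 1.325, "gripper": 1}]}}

```text
t: 0.62
eef_pos: [0.2772, 0.2934, 0.209]
eef_rot: [-180.0, 0.0, 121.8]
ft_force: [0.4, 0.3, 0.5]
gripper_width: 1.006
```

Emit:
{"method": "carry_out", "body": {"rows": [{"x": -497, "y": -80, "z": 50, "rx": 0, "ry": 0, "rz": 0.695, "gripper": 1}, {"x": -497, "y": -80, "z": 50, "rx": 0, "ry": 0, "rz": 0.695, "gripper": 1}, {"x": -497, "y": -80, "z": 50, "rx": 0, "ry": 0, "rz": 0.695, "gripper": 1}, {"x": -497, "y": -80, "z": 50, "rx": 0, "ry": 0, "rz": 0.695, "gripper": 1}, {"x": -497, "y": -80, "z": 50, "rx": 0, "ry": 0, "rz": 0.695, "gripper": 1}, {"x": -497, "y": -80, "z": 50, "rx": 0, "ry": 0, "rz": 0.695, "gripper": 1}, {"x": -497, "y": -80, "z": 50, "rx": 0, "ry": 0, "rz": 0.695, "gripper": 1}, {"x": -497, "y": -80, "z": 50, "rx": 0, "ry": 0, "rz": 0.695, "gripper": 1}, {"x": -497, "y": -80, "z": 50, "rx": 0, "ry": 0, "rz": 0.695, "gripper": 1}, {"x": -497, "y": -80, "z": 50, "rx": 0, "ry": 0, "rz": 0.695, "gripper": 1}, {"x": -497, "y": -80, "z": 50, "rx": 0, "ry": 0, "rz": 0.695, "gripper": 1}, {"x": -497, "y": -80, "z": 50, "rx": 0, "ry": 0, "rz": 0.695, "gripper": 1}, {"x": -497, "y": -80, "z": 50, "rx": 0, "ry": 0, "rz": 0.695, "gripper": 1}, {"x": -497, "y": -80, "z": 50, "rx": 0, "ry": 0, "rz": 0.695, "gripper": 1}, {"x": -497, "y": -80, "z": 50, "rx": 0, "ry": 0, "rz": 0.695, "gripper": 1}]}}

```text
t: 1.87
eef_pos: [0.4729, -0.1684, 0.159]
eef_rot: [-179.9, -0.0, 82.2]
ft_force: [0.1, -0.8, 0.4]
gripper_width: 0.999
```

```bash
python3 - <<'E'
from m import *
s=manip.read_state();print({k:np.round(s[k],3).tolist() for k in('t','joint_pos','eef_pos','eef_rot','ft_force')})
f=grab('wrist');np.save('w1.npy',f,allow_pickle=True);save(f,'w2.png')
E
```

```text
{'t': 1.867, 'joint_pos': [-19.619, 5.366, -13.42, 71.308, 0.023, 78.181], 'eef_pos': [0.473, -0.168, 0.159], 'eef_rot': [-179.913, -0.042, 82.2], 'ft_force': [0.139, -0.845, 0.351]}
```

View pics/w2.png

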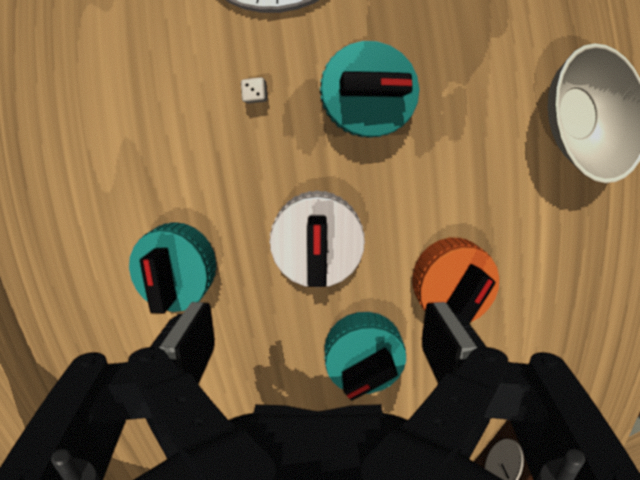

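The wrist view shows the aluminium knob at (317,241), with its red line pointing up the image. Next I measure it.

```bash
python3 - <<'E'
from m import *
f=np.load('w1.npy',allow_pickle=True).item()
h=cv2.cvtColor(f['color'],cv2.COLOR_RGB2HSV)[185:300,262:372]
m=((h[...,1]<45)&(h[...,2]>140)).astype(np.uint8);c=max(cv2.findContours(m,0,1)[0],key=cv2.contourArea);e=cv2.fitEllipse(cv2.convexHull(c)+np.array([262,185]));print('cup',e,onz(f,*e[0],.033))
b=red(f,(290,200,345,290));w=np.array([onz(f,u,v,.063)[:2] for u,v in zip(*b)],np.float32)
l=cv2.fitLine(w,2,0,.01,.01).ravel();print('red',len(w),w.mean(0),l,np.degrees(np.arctan2(l[1],l[0])),w[w[:,1].argmin()],w[w[:,1].argmax()])
k=blk(f,(290,205,345,292),70)
p=np.array([onz(f,u,v,.063)[:2] for u,v in zip(np.r_[b[0],k[0]],np.r_[b[1],k[1]])],np.float32);r=cv2.minAreaRect(p);print('bar',r)
T=Tt();print('tcp',T[:3,3]); 
for q in (onz(f,*e[0],.033),[*r[0],.063]): print('in tool mm',np.round(1000*(T[:3,:3].T@(np.array(q)-T[:3,3])),1))
E
```

```text
cup ((316.6275329589844, 240.48207092285156), (92.7688980102539, 93.3857421875), 93.19605255126953) [ 0.47134689 -0.17322051  0.033     ]
red 237 [ 0.47267112 -0.16400476] [ 0.13617815  0.9906844   0.47267124 -0.16400473] 82.17324 [ 0.47295472 -0.1743298 ] [ 0.47379717 -0.15342449]
bar ((0.4718681573867798, -0.17279402911663055), (0.049847546964883804, 0.01337126363068819), 83.01717376708984)
tcp [ 0.4728152  -0.16775295  0.1593072 ]
in tool mm [ -5.7  -0.6 126.3]
in tool mm [-5.2 -0.2 96.3]
```

Emit:
{"method": "carry_out", "body": {"rows": [{"x": -5.5, "y": -0.5, "z": 40, "rx": 0, "ry": 0, "rz": 0, "gripper": 1}, {"x": -5.5, "y": -0.5, "z": 75, "rx": 0, "ry": 0, "rz": 0, "gripper": 1}, {"x": -5.5, "y": -0.5, "z": 100, "rx": 0, "ry": 0, "rz": 0, "gripper": 0.6}, {"x": -5.5, "y": -0.5, "z": 112, "rx": 0, "ry": 0, "rz": 0, "gripper": 0.5}, {"x": -5.5, "y": -0.5, "z": 119, "rx": 0, "ry": 0, "rz": 0, "gripper": 0.5}, {"x": -5.5, "y": -0.5, "z": 119, "rx": 0, "ry": 0, "rz": 0, "gripper": 0.5}, {"x": -5.5, "y": -0.5, "z": 119, "rx": 0, "ry": 0, "rz": 0, "gripper": 0.3}], "force": 50}}

```text
t: 2.5
eef_pos: [0.4725, -0.1731, 0.0414]
eef_rot: [179.9, 0.0, 82.3]
ft_force: [0.4, -1.0, 0.3]
gripper_width: 0.375
```

Emit:
{"method": "carry_out", "body": {"rows": [{"x": 0, "y": 0, "z": 0, "rx": 0, "ry": 0, "rz": 0, "gripper": 0}, {"x": 0, "y": 0, "z": 0, "rx": 0, "ry": 0, "rz": 0, "gripper": 0}, {"x": 0, "y": 0, "z": 0, "rx": 0, "ry": 0, "rz": 0, "gripper": 0}, {"x": 0, "y": 0, "z": 0, "rx": 0, "ry": 0, "rz": 0, "gripper": 0}, {"x": 0, "y": 0, "z": 0, "rx": 0, "ry": 0, "rz": 0, "gripper": 0}, {"x": 0, "y": 0, "z": 0, "rx": 0, "ry": 0, "rz": 0, "gripper": 0}, {"x": 0, "y": 0, "z": 0, "rx": 0, "ry": 0, "rz": 0, "gripper": 0}], "force": 50}}

```text
t: 3.08
eef_pos: [0.4732, -0.1739, 0.0421]
eef_rot: [179.8, -0.0, 82.3]
ft_force: [-1.1, 2.0, 6.9]
gripper_width: 0.154
```

```bash
python3 - <<'E'
from m import *
s=manip.read_state();print({k:np.round(s[k],4).tolist() for k in('t','joint_pos','eef_pos','eef_rot','ft_force','gripper_width')})
E
```

```text
{'t': 3.0833, 'joint_pos': [-20.2083, 8.9459, -24.5544, 56.352, 0.0504, 77.519], 'eef_pos': [0.4732, -0.1739, 0.0421], 'eef_rot': [179.845, -0.0173, 82.2727], 'ft_force': [-1.0837, 1.9589, 6.8533], 'gripper_width': 0.1537}
```

Gripped: opening 0.154, about 13 mm. I'll lift, stop short of the dial, and look at both from the wrist and top cameras.

Emit:
{"method": "carry_out", "body": {"rows": [{"x": 0, "y": 0, "z": -10, "rx": 0, "ry": 0, "rz": 0, "gripper": 0}, {"x": 0, "y": 0, "z": -35, "rx": 0, "ry": 0, "rz": 0, "gripper": 0}, {"x": 0, "y": 0, "z": -70, "rx": 0, "ry": 0, "rz": 0, "gripper": 0}, {"x": 10, "y": -1, "z": -100, "rx": 0, "ry": 0, "rz": 0, "gripper": 0}, {"x": 40, "y": -5, "z": -100, "rx": 0, "ry": 0, "rz": 0, "gripper": 0}, {"x": 75, "y": -10, "z": -100, "rx": 0, "ry": 0, "rz": 0, "gripper": 0}, {"x": 110, "y": -15, "z": -100, "rx": 0, "ry": 0, "rz": 0, "gripper": 0}, {"x": 135, "y": -18, "z": -100, "rx": 0, "ry": 0, "rz": 0, "gripper": 0}, {"x": 143, "y": -19, "z": -100, "rx": 0, "ry": 0, "rz": 0, "gripper": 0}, {"x": 143, "y": -19, "z": -100, "rx": 0, "ry": 0, "rz": 0, "gripper": 0}, {"x": 143, "y": -19, "z": -100, "rx": 0, "ry": 0, "rz": 0, "gripper": 0}, {"x": 143, "y": -19, "z": -100, "rx": 0, "ry": 0, "rz": 0, "gripper": 0}]}}

```text
t: 4.08
eef_pos: [0.4726, -0.0305, 0.1406]
eef_rot: [180.0, 0.0, 82.2]
ft_force: [-0.3, -0.1, -2.1]
gripper_width: 0.152
```

```bash
python3 - <<'E'
from m import *
s=manip.read_state();print({k:np.round(s[k],4).tolist() for k in('t','joint_pos','eef_pos','eef_rot','ft_force','gripper_width')})
f=grab('wrist');t=grab('top');np.save('w3.npy',f,allow_pickle=True);np.save('t3.npy',t,allow_pickle=True);
a=cv2.resize(f['color'],(440,330));b=cv2.resize(t['color'][200:350,240:400],(352,330),interpolation=2)
cv2.imwrite('pics/w3.png',np.hstack([a,b])[:,:,::-1])
E
```

```text
{'t': 4.0833, 'joint_pos': [-3.6711, 2.5991, -18.7413, 68.655, -0.0324, 94.1115], 'eef_pos': [0.4726, -0.0305, 0.1406], 'eef_rot': [179.9931, 0.0319, 82.2174], 'ft_force': [-0.2991, -0.0605, -2.1072], 'gripper_width': 0.1521}
```

View pics/w3.png

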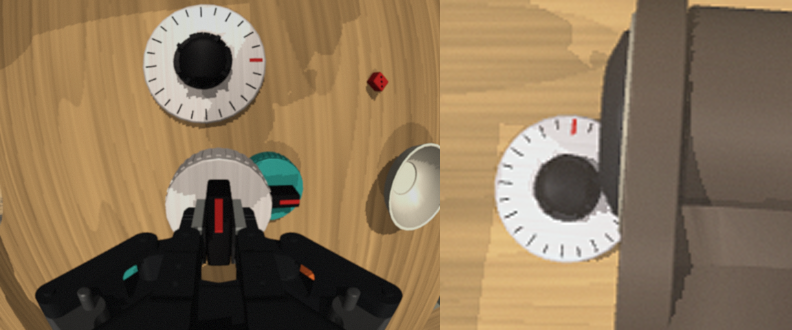

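The knob is held upright with the red line along tool +x. The dial is at about (297,92) in the full-size wrist frame, with its red tick at (372,87).

```bash
cat > d.py <<'E'
from m import *
f=np.load('w3.npy',allow_pickle=True).item();T=Tt()
def wfit(mask,z,rad,off):
    c=max(cv2.findContours(mask,0,1)[0],key=cv2.contourArea).reshape(-1,2)+off
    p=np.array([onz(f,u,v,z)[:2] for u,v in c]);return p
def circ(p,r):
    from scipy.optimize import least_squares
    g=least_squares(lambda q:np.hypot(p[:,0]-q[0],p[:,1]-q[1])-q[2],[*p.mean(0),r],loss='soft_l1',f_scale=.0005);return g.x,g.cost
h=cv2.cvtColor(f['color'],cv2.COLOR_RGB2HSV).astype(int)
m=((h[...,1]<60)&(h[...,2]>120)).astype(np.uint8)
x0,y0,x1,y1=195,0,400,190
c=max(cv2.findContours(m[y0:y1,x0:x1].copy(),0,1)[0],key=cv2.contourArea);c=cv2.convexHull(c).reshape(-1,2)+[x0,y0]
p=np.array([onz(f,u,v,.012)[:2] for u,v in c]);D,_=circ(p,.066);print('dial',D)
a=red(f,(350,70,390,105));w=np.array([onz(f,u,v,.012)[:2] for u,v in zip(*a)]);q=w.mean(0);print('tick',len(w),q,'yaw',np.degrees(np.arctan2(q[1]-D[1],q[0]-D[0])))
g=f['color'].max(2)
sb=blk(f,(240,30,350,150),75);cc=cv2.minEnclosingCircle(np.stack(sb,1).astype(np.float32));print('stub',cc,onz(f,*cc[0],.030))
zk=T[2,3]-.0421
b=red(f,(295,270,340,350));wr=np.array([onz(f,u,v,zk+.063)[:2] for u,v in zip(*b)],np.float32);l=cv2.fitLine(wr,2,0,.01,.01).ravel();print('knob red',wr.mean(0),np.degrees(np.arctan2(l[1],l[0])),'tool',1000*(T[:3,:3].T@(np.r_[wr.mean(0),zk+.063]-T[:3,3])))
# cup top-face edge, upper arc
c=np.argwhere(m[215:330,235:400])+[215,235]
pts=[(u,c[c[:,1]==u][:,0].min()) for u in range(255,385,3)]
P=np.array([onz(f,u,v,zk+.033)[:2] for u,v in pts]);K,co=circ(P,.036);print('cup',K,co,'tool',1000*(T[:3,:3].T@(np.r_[K[:2],zk+.033]-T[:3,3])))
E
python3 d.py
```

```text
dial [0.47133785 0.07748614 0.06489463]
tick 66 [0.52648861 0.07274512] yaw -4.913339013295389
stub ((294.6499938964844, 87.3499984741211), 42.927310943603516) [0.47183283 0.0765275  0.03      ]
knob red [ 0.47398865 -0.02139869] 82.33998 tool [  9.41415142   0.13249546 -20.90288877]
cup [ 0.47417531 -0.01905928  0.02771437] 1.6003097163768807e-05 tool [1.17663251e+01 2.15739700e-03 9.09641106e+00]
```

Emit:
{"method": "carry_out", "body": {"rows": [{"x": 25, "y": -4, "z": 0, "rx": 0, "ry": 0, "rz": -0.02, "gripper": 0}, {"x": 60, "y": -9, "z": 0, "rx": 0, "ry": 0, "rz": -0.04, "gripper": 0}, {"x": 90, "y": -13.5, "z": 5, "rx": 0, "ry": 0, "rz": -0.049, "gripper": 0}, {"x": 106.2, "y": -15.9, "z": 15, "rx": 0, "ry": 0, "rz": -0.049, "gripper": 0}, {"x": 106.2, "y": -15.9, "z": 35, "rx": 0, "ry": 0, "rz": -0.049, "gripper": 0}, {"x": 106.2, "y": -15.9, "z": 50, "rx": 0, "ry": 0, "rz": -0.049, "gripper": 0}, {"x": 106.2, "y": -15.9, "z": 57, "rx": 0, "ry": 0, "rz": -0.049, "gripper": 0}, {"x": 106.2, "y": -15.9, "z": 57, "rx": 0, "ry": 0, "rz": -0.049, "gripper": 0}, {"x": 106.2, "y": -15.9, "z": 57, "rx": 0, "ry": 0, "rz": -0.049, "gripper": 0}, {"x": 106.2, "y": -15.9, "z": 57, "rx": 0, "ry": 0, "rz": -0.049, "gripper": 0}]}}

```text
t: 5.02
eef_pos: [0.4718, 0.0773, 0.0844]
eef_rot: [179.9, -0.0, 85.0]
ft_force: [-0.3, 0.2, -2.5]
gripper_width: 0.155
```

```bash
cat > st.py <<'E'
from m import *
s=manip.read_state();print({k:np.round(s[k],4).tolist() for k in('t','joint_pos','eef_pos','eef_rot','ft_force','moment','gripper_width')})
E
python3 st.py; python3 -c "
from m import *
f=grab('side');save(f,'s4.png',(210,130,370,290),4)"
```

```text
{'t': 5.0167, 'joint_pos': [9.3061, 4.6171, -23.851, 61.4621, -0.0017, 104.2981], 'eef_pos': [0.4718, 0.0773, 0.0844], 'eef_rot': [179.9319, -0.0156, 85.008], 'ft_force': [-0.2609, 0.1574, -2.5285], 'moment': [-0.0084, 0.0348, -0.032], 'gripper_width': 0.1553}
```

View pics/s4.png

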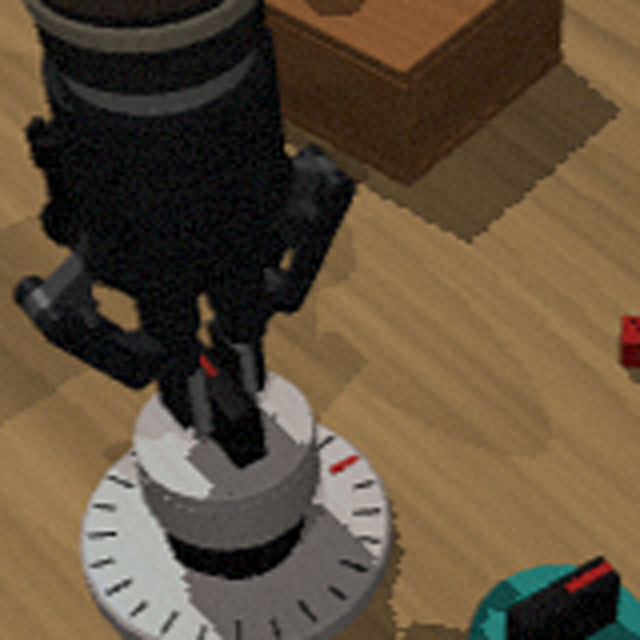

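The knob hangs centred over the stub, with its rim just above it. I lower it slowly until it touches.

Emit:
{"method": "carry_out", "body": {"rows": [{"x": 0, "y": 0, "z": 3, "rx": 0, "ry": 0, "rz": 0, "gripper": 0}, {"x": 0, "y": 0, "z": 6, "rx": 0, "ry": 0, "rz": 0, "gripper": 0}, {"x": 0, "y": 0, "z": 9, "rx": 0, "ry": 0, "rz": 0, "gripper": 0}, {"x": 0, "y": 0, "z": 12, "rx": 0, "ry": 0, "rz": 0, "gripper": 0}, {"x": 0, "y": 0, "z": 13, "rx": 0, "ry": 0, "rz": 0, "gripper": 0}, {"x": 0, "y": 0, "z": 14, "rx": 0, "ry": 0, "rz": 0, "gripper": 0}, {"x": 0, "y": 0, "z": 15, "rx": 0, "ry": 0, "rz": 0, "gripper": 0}, {"x": 0, "y": 0, "z": 15, "rx": 0, "ry": 0, "rz": 0, "gripper": 0}]}}

```text
t: 5.73
eef_pos: [0.4713, 0.078, 0.0684]
eef_rot: [180.0, -0.0, 85.1]
ft_force: [1.3, 1.8, -1.3]
gripper_width: 0.157
```

Emit:
{"method": "carry_out", "body": {"rows": [{"x": 0, "y": 0, "z": 1, "rx": 0, "ry": 0, "rz": 0, "gripper": 0}, {"x": 0, "y": 0, "z": 1.5, "rx": 0, "ry": 0, "rz": 0, "gripper": 0}, {"x": 0, "y": 0, "z": 1.5, "rx": 0, "ry": 0, "rz": 0, "gripper": 0}]}}

```text
t: 5.98
eef_pos: [0.4712, 0.0781, 0.067]
eef_rot: [180.0, -0.0, 85.1]
ft_force: [0.6, 2.1, -1.2]
gripper_width: 0.15
```

Emit:
{"method": "carry_out", "body": {"rows": [{"x": 0.5, "y": 0, "z": 0.5, "rx": 0, "ry": 0, "rz": 0, "gripper": 0}, {"x": 0.5, "y": 0, "z": 1, "rx": 0, "ry": 0, "rz": 0, "gripper": 0}, {"x": 0.5, "y": 0, "z": 1, "rx": 0, "ry": 0, "rz": 0, "gripper": 0}]}}

```text
t: 6.23
eef_pos: [0.4711, 0.0783, 0.0661]
eef_rot: [180.0, -0.0, 85.1]
ft_force: [1.1, 2.0, 0.9]
gripper_width: 0.154
```

Emit:
{"method": "carry_out", "body": {"rows": [{"x": 0.3, "y": 0, "z": 0.5, "rx": 0, "ry": 0, "rz": 0, "gripper": 0}, {"x": 0.3, "y": 0, "z": 1, "rx": 0, "ry": 0, "rz": 0, "gripper": 0}, {"x": 0.3, "y": 0, "z": 1, "rx": 0, "ry": 0, "rz": 0, "gripper": 0}]}}

```text
t: 6.48
eef_pos: [0.4713, 0.0784, 0.066]
eef_rot: [180.0, 0.0, 85.1]
ft_force: [-1.9, 0.2, 9.1]
gripper_width: 0.15
```

```bash
python3 st.py
```

```text
{'t': 6.4833, 'joint_pos': [9.4612, 5.2962, -25.5447, 59.1171, -0.0344, 104.3933], 'eef_pos': [0.4713, 0.0784, 0.066], 'eef_rot': [179.9508, 0.0229, 85.0679], 'ft_force': [-1.904, 0.2239, 9.0726], 'moment': [0.0545, 0.6744, 0.0296], 'gripper_width': 0.1501}
```

Contact at knob z ≈ 23.9 mm, which is on the crests; step 1 is held. Next I turn anticlockwise in small steps, following the climb and watching the force.

Emit:
{"method": "carry_out", "body": {"rows": [{"x": 0, "y": 0, "z": -0.4, "rx": 0, "ry": 0, "rz": -0.03, "gripper": 0}, {"x": 0, "y": 0, "z": -0.6, "rx": 0, "ry": 0, "rz": -0.06, "gripper": 0}, {"x": 0, "y": 0, "z": -0.8, "rx": 0, "ry": 0, "rz": -0.1, "gripper": 0}, {"x": 0, "y": 0, "z": -0.8, "rx": 0, "ry": 0, "rz": -0.1, "gripper": 0}]}}

```text
t: 6.82
eef_pos: [0.4713, 0.0787, 0.0664]
eef_rot: [180.0, -0.0, 90.9]
ft_force: [-0.3, 1.9, 6.4]
gripper_width: 0.152
```

Emit:
{"method": "carry_out", "body": {"rows": [{"x": 0, "y": 0, "z": -0.2, "rx": 0, "ry": 0, "rz": -0.04, "gripper": 0}, {"x": 0, "y": 0, "z": -0.35, "rx": 0, "ry": 0, "rz": -0.08, "gripper": 0}, {"x": 0, "y": 0, "z": -0.35, "rx": 0, "ry": 0, "rz": -0.08, "gripper": 0}]}}

```text
t: 7.07
eef_pos: [0.4713, 0.0787, 0.0667]
eef_rot: [180.0, -0.0, 95.4]
ft_force: [-1.3, 2.1, 6.2]
gripper_width: 0.152
```

```bash
python3 st.py
```

```text
{'t': 7.0667, 'joint_pos': [9.4728, 5.2747, -25.4651, 59.227, 0.015, 94.0372], 'eef_pos': [0.4713, 0.0787, 0.0667], 'eef_rot': [179.9679, -0.0173, 95.4356], 'ft_force': [-1.319, 2.119, 6.2153], 'moment': [0.4894, 0.4677, -0.0069], 'gripper_width': 0.1515}
```

Emit:
{"method": "carry_out", "body": {"rows": [{"x": 0.3, "y": 0, "z": -0.2, "rx": 0, "ry": 0, "rz": -0.04, "gripper": 0}, {"x": 0.3, "y": 0, "z": -0.35, "rx": 0, "ry": 0, "rz": -0.08, "gripper": 0}, {"x": 0.3, "y": 0, "z": -0.35, "rx": 0, "ry": 0, "rz": -0.08, "gripper": 0}]}}

```text
t: 7.32
eef_pos: [0.4712, 0.0789, 0.067]
eef_rot: [180.0, 0.0, 100.0]
ft_force: [-1.2, 0.4, 5.9]
gripper_width: 0.149
```

Emit:
{"method": "carry_out", "body": {"rows": [{"x": 0, "y": 0, "z": -0.2, "rx": 0, "ry": 0, "rz": -0.04, "gripper": 0}, {"x": 0, "y": 0, "z": -0.35, "rx": 0, "ry": 0, "rz": -0.08, "gripper": 0}, {"x": 0, "y": 0, "z": -0.35, "rx": 0, "ry": 0, "rz": -0.08, "gripper": 0}]}}

```text
t: 7.57
eef_pos: [0.4711, 0.0788, 0.0673]
eef_rot: [180.0, 0.0, 104.6]
ft_force: [-2.4, 1.6, 6.7]
gripper_width: 0.15
```

```bash
python3 st.py
```

```text
{'t': 7.5667, 'joint_pos': [9.503, 5.2493, -25.4099, 59.3293, -0.0099, 84.9076], 'eef_pos': [0.4711, 0.0788, 0.0673], 'eef_rot': [179.9894, 0.0108, 104.5955], 'ft_force': [-2.4439, 1.5512, 6.6924], 'moment': [0.2829, 0.508, -0.0569], 'gripper_width': 0.1497}
```

Emit:
{"method": "carry_out", "body": {"rows": [{"x": 0, "y": 0, "z": -0.2, "rx": 0, "ry": 0, "rz": -0.04, "gripper": 0}, {"x": 0, "y": 0, "z": -0.35, "rx": 0, "ry": 0, "rz": -0.08, "gripper": 0}, {"x": 0, "y": 0, "z": -0.35, "rx": 0, "ry": 0, "rz": -0.08, "gripper": 0}]}}

```text
t: 7.82
eef_pos: [0.4711, 0.0787, 0.0676]
eef_rot: [180.0, 0.0, 109.2]
ft_force: [-1.8, 0.8, 5.4]
gripper_width: 0.152
```

```bash
python3 st.py
```

```text
{'t': 7.8167, 'joint_pos': [9.5004, 5.2382, -25.3863, 59.3652, -0.0277, 80.3177], 'eef_pos': [0.4711, 0.0787, 0.0676], 'eef_rot': [179.9945, 0.029, 109.1827], 'ft_force': [-1.7747, 0.8067, 5.3818], 'moment': [0.1482, 0.4013, -0.0052], 'gripper_width': 0.1522}
```

Emit:
{"method": "carry_out", "body": {"rows": [{"x": 0, "y": 0, "z": -0.2, "rx": 0, "ry": 0, "rz": -0.04, "gripper": 0}, {"x": 0, "y": 0, "z": -0.3, "rx": 0, "ry": 0, "rz": -0.08, "gripper": 0}, {"x": 0, "y": 0, "z": -0.3, "rx": 0, "ry": 0, "rz": -0.08, "gripper": 0}]}}

```text
t: 8.07
eef_pos: [0.4714, 0.0788, 0.0677]
eef_rot: [180.0, 0.0, 113.7]
ft_force: [0.2, 1.7, 4.8]
gripper_width: 0.153
```

Emit:
{"method": "carry_out", "body": {"rows": [{"x": 0, "y": 0, "z": -0.1, "rx": 0, "ry": 0, "rz": -0.03, "gripper": 0}, {"x": 0, "y": 0, "z": -0.25, "rx": 0, "ry": 0, "rz": -0.06, "gripper": 0}, {"x": 0, "y": 0, "z": -0.25, "rx": 0, "ry": 0, "rz": -0.06, "gripper": 0}]}}

```text
t: 8.32
eef_pos: [0.4707, 0.0786, 0.0673]
eef_rot: [-179.9, 0.0, 117.1]
ft_force: [0.4, 0.3, -0.7]
gripper_width: 0.151
```

The force has fallen away at about 0.56 rad, so this is the drop. I turn a hair more and let it down gently.

Emit:
{"method": "carry_out", "body": {"rows": [{"x": 0, "y": 0, "z": 0.3, "rx": 0, "ry": 0, "rz": -0.04, "gripper": 0}, {"x": 0, "y": 0, "z": 0.8, "rx": 0, "ry": 0, "rz": -0.06, "gripper": 0}, {"x": 0, "y": 0, "z": 1.3, "rx": 0, "ry": 0, "rz": -0.06, "gripper": 0}, {"x": 0, "y": 0, "z": 1.3, "rx": 0, "ry": 0, "rz": -0.06, "gripper": 0}]}}

```text
t: 8.65
eef_pos: [0.4707, 0.0787, 0.0659]
eef_rot: [-179.9, -0.0, 120.5]
ft_force: [0.1, 0.3, -2.7]
gripper_width: 0.153
```

Free at −2.7 N, so only the knob's own weight. I carry on down.

Emit:
{"method": "carry_out", "body": {"rows": [{"x": 0, "y": 0, "z": 0.7, "rx": 0, "ry": 0, "rz": 0, "gripper": 0}, {"x": 0, "y": 0, "z": 1.4, "rx": 0, "ry": 0, "rz": 0, "gripper": 0}, {"x": 0, "y": 0, "z": 2.1, "rx": 0, "ry": 0, "rz": 0, "gripper": 0}, {"x": 0, "y": 0, "z": 2.5, "rx": 0, "ry": 0, "rz": 0, "gripper": 0}, {"x": 0, "y": 0, "z": 2.5, "rx": 0, "ry": 0, "rz": 0, "gripper": 0}]}}

```text
t: 9.07
eef_pos: [0.471, 0.0789, 0.0637]
eef_rot: [-180.0, -0.0, 120.6]
ft_force: [-0.7, 0.9, -2.7]
gripper_width: 0.15
```

Emit:
{"method": "carry_out", "body": {"rows": [{"x": 0, "y": 0, "z": 0.7, "rx": 0, "ry": 0, "rz": 0, "gripper": 0}, {"x": 0, "y": 0, "z": 1.4, "rx": 0, "ry": 0, "rz": 0, "gripper": 0}, {"x": 0, "y": 0, "z": 1.5, "rx": 0, "ry": 0, "rz": 0, "gripper": 0}, {"x": 0, "y": 0, "z": 1.5, "rx": 0, "ry": 0, "rz": 0, "gripper": 0}]}}

```text
t: 9.4
eef_pos: [0.471, 0.0789, 0.0623]
eef_rot: [-180.0, -0.0, 120.6]
ft_force: [-0.3, 0.7, -1.9]
gripper_width: 0.153
```

```bash
python3 st.py
```

```text
{'t': 9.4, 'joint_pos': [9.5052, 5.4678, -25.8395, 58.7036, 0.0036, 68.9111], 'eef_pos': [0.471, 0.0789, 0.0623], 'eef_rot': [-179.9911, -0.0073, 120.5941], 'ft_force': [-0.3371, 0.7276, -1.8809], 'moment': [0.0279, 0.1544, -0.0256], 'gripper_width': 0.1528}
```

Emit:
{"method": "carry_out", "body": {"rows": [{"x": 0, "y": 0, "z": 0.6, "rx": 0, "ry": 0, "rz": 0, "gripper": 0}, {"x": 0, "y": 0, "z": 1.2, "rx": 0, "ry": 0, "rz": 0, "gripper": 0}, {"x": 0, "y": 0, "z": 1.2, "rx": 0, "ry": 0, "rz": 0, "gripper": 0}]}}

```text
t: 9.65
eef_pos: [0.4711, 0.0789, 0.0611]
eef_rot: [-180.0, -0.0, 120.6]
ft_force: [-1.5, 0.5, -2.2]
gripper_width: 0.148
```

Emit:
{"method": "carry_out", "body": {"rows": [{"x": 0, "y": 0, "z": 0.5, "rx": 0, "ry": 0, "rz": 0, "gripper": 0}, {"x": 0, "y": 0, "z": 1, "rx": 0, "ry": 0, "rz": 0, "gripper": 0}, {"x": 0, "y": 0, "z": 1, "rx": 0, "ry": 0, "rz": 0, "gripper": 0}]}}

```text
t: 9.9
eef_pos: [0.4711, 0.0789, 0.0601]
eef_rot: [-180.0, -0.0, 120.6]
ft_force: [-1.5, 0.9, -1.5]
gripper_width: 0.153
```

Emit:
{"method": "carry_out", "body": {"rows": [{"x": 0, "y": 0, "z": 0.5, "rx": 0, "ry": 0, "rz": 0, "gripper": 0}, {"x": 0, "y": 0, "z": 0.7, "rx": 0, "ry": 0, "rz": 0, "gripper": 0}, {"x": 0, "y": 0, "z": 0.7, "rx": 0, "ry": 0, "rz": 0, "gripper": 0}]}}

```text
t: 10.15
eef_pos: [0.4711, 0.0789, 0.0597]
eef_rot: [180.0, -0.0, 120.6]
ft_force: [-0.9, -0.4, 0.6]
gripper_width: 0.151
```

Resting at knob z ≈ 17.6 mm: it has dropped in and held there. I ease up into mid-play and turn clockwise with the lead.

Emit:
{"method": "carry_out", "body": {"rows": [{"x": 0, "y": 0, "z": -0.4, "rx": 0, "ry": 0, "rz": 0, "gripper": 0}, {"x": 0, "y": 0, "z": -0.7, "rx": 0, "ry": 0, "rz": 0.05, "gripper": 0}, {"x": 0, "y": 0, "z": -0.5, "rx": 0, "ry": 0, "rz": 0.1, "gripper": 0}, {"x": 0, "y": 0, "z": -0.3, "rx": 0, "ry": 0, "rz": 0.15, "gripper": 0}, {"x": 0, "y": 0, "z": -0.1, "rx": 0, "ry": 0, "rz": 0.2, "gripper": 0}, {"x": 0, "y": 0, "z": 0.1, "rx": 0, "ry": 0, "rz": 0.25, "gripper": 0}, {"x": 0, "y": 0, "z": 0.3, "rx": 0, "ry": 0, "rz": 0.3, "gripper": 0}, {"x": 0, "y": 0, "z": 0.3, "rx": 0, "ry": 0, "rz": 0.3, "gripper": 0}]}}

```text
t: 10.82
eef_pos: [0.4713, 0.0788, 0.0591]
eef_rot: [180.0, 0.0, 103.3]
ft_force: [-0.0, 0.5, -1.4]
gripper_width: 0.153
```

```bash
python3 st.py
```

```text
{'t': 10.8167, 'joint_pos': [9.4985, 5.6079, -26.1149, 58.2643, -0.0181, 86.1684], 'eef_pos': [0.4713, 0.0788, 0.0591], 'eef_rot': [179.9883, 0.0189, 103.3301], 'ft_force': [-0.0021, 0.4758, -1.4402], 'moment': [0.0353, 0.0491, 0.0368], 'gripper_width': 0.1528}
```

Turning freely. I continue.

Emit:
{"method": "carry_out", "body": {"rows": [{"x": 0, "y": 0, "z": 0.2, "rx": 0, "ry": 0, "rz": 0.05, "gripper": 0}, {"x": 0, "y": 0, "z": 0.4, "rx": 0, "ry": 0, "rz": 0.1, "gripper": 0}, {"x": 0, "y": 0, "z": 0.6, "rx": 0, "ry": 0, "rz": 0.15, "gripper": 0}, {"x": 0, "y": 0, "z": 0.8, "rx": 0, "ry": 0, "rz": 0.2, "gripper": 0}, {"x": 0, "y": 0, "z": 1.0, "rx": 0, "ry": 0, "rz": 0.25, "gripper": 0}, {"x": 0, "y": 0, "z": 1.2, "rx": 0, "ry": 0, "rz": 0.3, "gripper": 0}, {"x": 0, "y": 0, "z": 1.2, "rx": 0, "ry": 0, "rz": 0.3, "gripper": 0}]}}

```text
t: 11.4
eef_pos: [0.4713, 0.0788, 0.058]
eef_rot: [180.0, 0.0, 86.2]
ft_force: [-0.5, 0.1, -1.8]
gripper_width: 0.154
```

Emit:
{"method": "carry_out", "body": {"rows": [{"x": 0, "y": 0, "z": 0.2, "rx": 0, "ry": 0, "rz": 0.05, "gripper": 0}, {"x": 0, "y": 0, "z": 0.4, "rx": 0, "ry": 0, "rz": 0.1, "gripper": 0}, {"x": 0, "y": 0, "z": 0.6, "rx": 0, "ry": 0, "rz": 0.15, "gripper": 0}, {"x": 0, "y": 0, "z": 0.8, "rx": 0, "ry": 0, "rz": 0.2, "gripper": 0}, {"x": 0, "y": 0, "z": 1.0, "rx": 0, "ry": 0, "rz": 0.25, "gripper": 0}, {"x": 0, "y": 0, "z": 1.0, "rx": 0, "ry": 0, "rz": 0.25, "gripper": 0}]}}

```text
t: 11.9
eef_pos: [0.4714, 0.0788, 0.057]
eef_rot: [180.0, -0.0, 71.9]
ft_force: [0.9, -0.7, -1.6]
gripper_width: 0.152
```

```bash
python3 st.py
```

```text
{'t': 11.9, 'joint_pos': [9.4996, 5.6961, -26.3, 57.9832, -0.0084, 117.5523], 'eef_pos': [0.4714, 0.0788, 0.057], 'eef_rot': [179.9779, -0.0021, 71.9473], 'ft_force': [0.8903, -0.7169, -1.5512], 'moment': [0.0456, -0.1398, -0.0077], 'gripper_width': 0.1525}
```

Emit:
{"method": "carry_out", "body": {"rows": [{"x": 0, "y": 0, "z": 0.2, "rx": 0, "ry": 0, "rz": 0.04, "gripper": 0}, {"x": 0, "y": 0, "z": 0.4, "rx": 0, "ry": 0, "rz": 0.08, "gripper": 0}, {"x": 0, "y": 0, "z": 0.6, "rx": 0, "ry": 0, "rz": 0.12, "gripper": 0}, {"x": 0, "y": 0, "z": 0.7, "rx": 0, "ry": 0, "rz": 0.15, "gripper": 0}, {"x": 0, "y": 0, "z": 0.7, "rx": 0, "ry": 0, "rz": 0.15, "gripper": 0}]}}

```text
t: 12.32
eef_pos: [0.4715, 0.0789, 0.0564]
eef_rot: [180.0, -0.0, 63.4]
ft_force: [0.9, 0.2, -2.2]
gripper_width: 0.153
```

```bash
python3 st.py
```

```text
{'t': 12.3167, 'joint_pos': [9.5048, 5.7205, -26.3527, 57.8871, -0.0068, 126.0814], 'eef_pos': [0.4715, 0.0789, 0.0564], 'eef_rot': [179.964, -0.0178, 63.4234], 'ft_force': [0.8595, 0.1961, -2.2451], 'moment': [0.1011, -0.2145, 0.0214], 'gripper_width': 0.1527}
```

Emit:
{"method": "carry_out", "body": {"rows": [{"x": 0, "y": 0, "z": 0.2, "rx": 0, "ry": 0, "rz": 0.03, "gripper": 0}, {"x": 0, "y": 0, "z": 0.4, "rx": 0, "ry": 0, "rz": 0.06, "gripper": 0}, {"x": 0, "y": 0, "z": 0.4, "rx": 0, "ry": 0, "rz": 0.06, "gripper": 0}]}}

```text
t: 12.57
eef_pos: [0.4717, 0.0791, 0.0561]
eef_rot: [180.0, -0.1, 60.0]
ft_force: [1.0, 1.2, -1.0]
gripper_width: 0.153
```

```bash
python3 st.py
```

```text
{'t': 12.5667, 'joint_pos': [9.5075, 5.7314, -26.3745, 57.8314, 0.0188, 129.5174], 'eef_pos': [0.4717, 0.0791, 0.0561], 'eef_rot': [179.9636, -0.0544, 59.9902], 'ft_force': [1.0149, 1.1893, -0.9899], 'moment': [0.2586, -0.2703, 0.0625], 'gripper_width': 0.1526}
```

Emit:
{"method": "carry_out", "body": {"rows": [{"x": 0, "y": 0, "z": 0.2, "rx": 0, "ry": 0, "rz": 0.02, "gripper": 0}, {"x": 0, "y": 0, "z": 0.4, "rx": 0, "ry": 0, "rz": 0.04, "gripper": 0}, {"x": 0, "y": 0, "z": 0.4, "rx": 0, "ry": 0, "rz": 0.04, "gripper": 0}]}}

```text
t: 12.82
eef_pos: [0.4722, 0.0791, 0.056]
eef_rot: [179.9, -0.1, 57.6]
ft_force: [3.1, 2.0, -0.1]
gripper_width: 0.154
```

```bash
python3 st.py
```

```text
{'t': 12.8167, 'joint_pos': [9.5102, 5.7434, -26.3772, 57.749, -0.0005, 131.9164], 'eef_pos': [0.4722, 0.0791, 0.056], 'eef_rot': [179.9027, -0.0867, 57.5939], 'ft_force': [3.1444, 2.0463, -0.0866], 'moment': [0.3515, -0.9491, 0.3954], 'gripper_width': 0.1542}
```

Emit:
{"method": "carry_out", "body": {"rows": [{"x": 0, "y": 0, "z": 0.1, "rx": 0, "ry": 0, "rz": 0.02, "gripper": 0}, {"x": 0, "y": 0, "z": 0.2, "rx": 0, "ry": 0, "rz": 0.04, "gripper": 0}, {"x": 0, "y": 0, "z": 0.2, "rx": 0, "ry": 0, "rz": 0.04, "gripper": 0}]}}

```text
t: 13.07
eef_pos: [0.4722, 0.0791, 0.056]
eef_rot: [179.9, -0.1, 55.3]
ft_force: [5.8, 1.6, 3.3]
gripper_width: 0.149
```

```bash
python3 st.py
```

```text
{'t': 13.0667, 'joint_pos': [9.5147, 5.7376, -26.3856, 57.7474, -0.0066, 134.2166], 'eef_pos': [0.4722, 0.0791, 0.056], 'eef_rot': [179.9026, -0.0855, 55.2982], 'ft_force': [5.8273, 1.6185, 3.3177], 'moment': [0.326, -1.1521, 1.0886], 'gripper_width': 0.1487}
```

The yaw torque rose to about 1.1 N·m at 1.14 rad, which suggests the stop. I relax the twist, let go, rise, and check from the cameras.

Emit:
{"method": "carry_out", "body": {"rows": [{"x": 0, "y": 0, "z": -0.3, "rx": 0, "ry": 0, "rz": -0.04, "gripper": 0}, {"x": 0, "y": 0, "z": -0.3, "rx": 0, "ry": 0, "rz": -0.04, "gripper": 0}]}}

```text
t: 13.23
eef_pos: [0.4721, 0.0791, 0.056]
eef_rot: [179.9, -0.1, 57.6]
ft_force: [6.0, 1.7, 0.6]
gripper_width: 0.152
```

```bash
python3 st.py
```

```text
{'t': 13.2333, 'joint_pos': [9.5057, 5.7377, -26.3805, 57.7653, 0.0096, 131.8661], 'eef_pos': [0.4721, 0.0791, 0.056], 'eef_rot': [179.9196, -0.0849, 57.6396], 'ft_force': [6.0097, 1.7058, 0.6386], 'moment': [0.4093, -1.3821, 0.3842], 'gripper_width': 0.1518}
```

Emit:
{"method": "carry_out", "body": {"rows": [{"x": 0, "y": 0, "z": -0.5, "rx": 0, "ry": 0, "rz": 0, "gripper": 0.3}, {"x": 0, "y": 0, "z": -1, "rx": 0, "ry": 0, "rz": 0, "gripper": 0.5}, {"x": 0, "y": 0, "z": -1, "rx": 0, "ry": 0, "rz": 0, "gripper": 0.5}, {"x": 0, "y": 0, "z": -1, "rx": 0, "ry": 0, "rz": 0, "gripper": 0.5}, {"x": 0, "y": 0, "z": -10, "rx": 0, "ry": 0, "rz": 0, "gripper": 0.5}, {"x": 0, "y": 0, "z": -40, "rx": 0, "ry": 0, "rz": 0, "gripper": 0.7}, {"x": 0, "y": 0, "z": -80, "rx": 0, "ry": 0, "rz": 0, "gripper": 1}, {"x": 0, "y": 0, "z": -110, "rx": 0, "ry": 0, "rz": 0, "gripper": 1}, {"x": 0, "y": 0, "z": -110, "rx": 0, "ry": 0, "rz": 0, "gripper": 1}, {"x": 0, "y": 0, "z": -110, "rx": 0, "ry": 0, "rz": 0, "gripper": 1}]}}

```text
t: 14.07
eef_pos: [0.4723, 0.079, 0.1681]
eef_rot: [179.8, -0.2, 57.6]
ft_force: [0.5, -0.1, -0.2]
gripper_width: 1.003
```

```bash
python3 - <<'E'
from m import *
f=grab('wrist');s=grab('side');np.save('w5.npy',f,allow_pickle=True);np.save('s5.npy',s,allow_pickle=True)
a=cv2.resize(f['color'][130:350,200:440],(400,367),interpolation=2);b=cv2.resize(s['color'][210:310,215:324],(400,367),interpolation=2)
cv2.imwrite('pics/w5.png',np.hstack([a,b])[:,:,::-1])
E
python3 st.py
```

```text
{'t': 14.1667, 'joint_pos': [9.5033, 2.5756, -15.6426, 71.8287, -0.0044, 131.9403], 'eef_pos': [0.4706, 0.0788, 0.1652], 'eef_rot': [-179.9681, 0.0346, 57.563], 'ft_force': [-0.7803, 0.1655, 0.0063], 'moment': [-0.0441, 0.0561, 0.02], 'gripper_width': 0.9975}
```

View pics/w5.png

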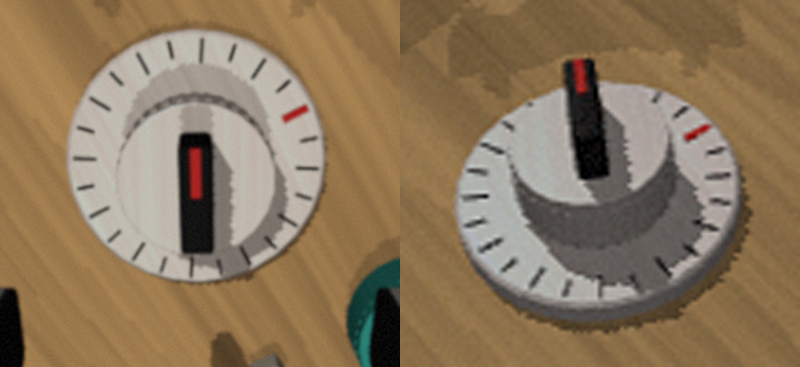

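Let go: the knob sits upright on the dial with its rim low over the face. I measure its height relative to the dial tick by triangulation, which cancels the common calibration error.

```bash
python3 - <<'E'
from m import *
f,s,t0,s0,w1=[np.load(n+'.npy',allow_pickle=True).item() for n in('w5','s5','top','side','w1')]
t=grab('top');np.save('t5.npy',t,allow_pickle=True)
def comps(g,box):
    u,v=red(g,box);m=np.zeros((480,640),np.uint8);m[v,u]=1
    n,l,st,c=cv2.connectedComponentsWithStats(m,connectivity=8);return [(st[i,4],np.round(c[i],1)) for i in range(1,n) if st[i,4]>4]
W=sorted(comps(f,(230,140,420,300)),key=lambda q:-q[0]);S=sorted(comps(s,(225,215,320,300)),key=lambda q:-q[0]);print(W,S)
print('knob',tri(f,W[0][1],s,S[0][1]),'tick',tri(f,W[1][1],s,S[1][1]))
# reference: same knob standing at z=0 (wrist1 + side0)
r=red(w1,(290,200,345,290));q=red(s0,(350,334,402,390));print('ref knob z',tri(w1,np.mean(r,1),s0,np.mean(q,1)))
u,v=red(f,(230,140,420,300));k=np.abs(u-W[0][1][0])<10
p=np.array([onz(f,a,b,.076)[:2] for a,b in zip(u[k],v[k])],np.float32);l=cv2.fitLine(p,2,0,.01,.01).ravel();d=l[:2]*np.sign(l[1]);print('knob yaw',np.degrees(np.arctan2(d[1],d[0])),'centre',p.mean(0)-.0093*d)
h=cv2.cvtColor(f['color'],cv2.COLOR_RGB2HSV);m=((h[...,1]<60)&(h[...,2]>120)).astype(np.uint8)[130:320,225:410]
c=cv2.convexHull(max(cv2.findContours(m,0,1)[0],key=cv2.contourArea)).reshape(-1,2)+[225,130]
P=np.array([onz(f,a,b,.012)[:2] for a,b in c],np.float32);print('dial',cv2.fitEllipse(P*1000))
E
```

```text
[(np.int32(223), array([316.9, 233.4])), (np.int32(51), array([376.6, 197.7]))] [(np.int32(32), array([263.5, 230.1])), (np.int32(11), array([295.5, 245.5]))]
knob (array([0.47766442, 0.08692946, 0.07501268]), np.float64(0.001298523918948387)) tick (array([0.52654712, 0.07186631, 0.01072049]), np.float64(0.0015210651861197395))
ref knob z (array([ 0.47314082, -0.16490711,  0.06122919]), np.float64(0.0013865054678385317))
knob yaw 58.81433 centre [0.4723863  0.07950734]
dial ((471.4891052246094, 77.94577026367188), (129.7097930908203, 130.16287231445312), 145.552978515625)
```

By the knob-to-tick difference the height is about 13.3 mm; against the first standing pose it is about 13.8 mm, close to the 14 mm limit. So I regrasp lightly and check that it is truly at the stop and bottomed.

Emit:
{"method": "carry_out", "body": {"rows": [{"x": 0, "y": 0, "z": 40, "rx": 0, "ry": 0, "rz": -0.02, "gripper": 0.8}, {"x": 0, "y": 0, "z": 75, "rx": 0, "ry": 0, "rz": -0.02, "gripper": 0.5}, {"x": 0, "y": 0, "z": 95, "rx": 0, "ry": 0, "rz": -0.02, "gripper": 0.5}, {"x": 0, "y": 0, "z": 104, "rx": 0, "ry": 0, "rz": -0.02, "gripper": 0.4}, {"x": 0, "y": 0, "z": 107, "rx": 0, "ry": 0, "rz": -0.02, "gripper": 0.4}, {"x": 0, "y": 0, "z": 107, "rx": 0, "ry": 0, "rz": -0.02, "gripper": 0.3}, {"x": 0, "y": 0, "z": 107, "rx": 0, "ry": 0, "rz": -0.02, "gripper": 0}, {"x": 0, "y": 0, "z": 107, "rx": 0, "ry": 0, "rz": -0.02, "gripper": 0}, {"x": 0, "y": 0, "z": 107, "rx": 0, "ry": 0, "rz": -0.02, "gripper": 0}, {"x": 0, "y": 0, "z": 107, "rx": 0, "ry": 0, "rz": -0.02, "gripper": 0}, {"x": 0, "y": 0, "z": 107, "rx": 0, "ry": 0, "rz": -0.02, "gripper": 0}, {"x": 0, "y": 0, "z": 107, "rx": 0, "ry": 0, "rz": -0.02, "gripper": 0}], "force": 25}}

```text
t: 15.22
eef_pos: [0.4721, 0.079, 0.0596]
eef_rot: [179.9, -0.1, 58.7]
ft_force: [1.5, -0.7, 4.1]
gripper_width: 0.154
```

```bash
python3 st.py
```

```text
{'t': 15.2167, 'joint_pos': [9.5002, 5.5743, -26.0847, 58.207, -0.0081, 130.7856], 'eef_pos': [0.4721, 0.079, 0.0596], 'eef_rot': [179.8932, -0.0814, 58.7146], 'ft_force': [1.543, -0.6654, 4.0549], 'moment': [-0.1152, -0.2754, 0.0681], 'gripper_width': 0.1538}
```

Emit:
{"method": "carry_out", "body": {"rows": [{"x": 0, "y": 0, "z": 0.1, "rx": 0, "ry": 0, "rz": 0.02, "gripper": 0}, {"x": 0, "y": 0, "z": 0.2, "rx": 0, "ry": 0, "rz": 0.04, "gripper": 0}, {"x": 0, "y": 0, "z": 0.2, "rx": 0, "ry": 0, "rz": 0.04, "gripper": 0}]}}

```text
t: 15.47
eef_pos: [0.4723, 0.079, 0.0595]
eef_rot: [179.9, -0.1, 56.4]
ft_force: [2.1, -0.4, 7.1]
gripper_width: 0.159
```

```bash
python3 st.py
```

```text
{'t': 15.4667, 'joint_pos': [9.5086, 5.579, -26.0873, 58.1759, -0.0194, 133.1095], 'eef_pos': [0.4723, 0.079, 0.0595], 'eef_rot': [179.8715, -0.0937, 56.3992], 'ft_force': [2.0573, -0.3889, 7.1134], 'moment': [-0.1566, -0.3145, 0.5759], 'gripper_width': 0.1592}
```

The torque rises at once (0.6 N·m for 0.04 rad) and it is hard axially too, so it is at the stop. I relax, release and retreat.

Emit:
{"method": "carry_out", "body": {"rows": [{"x": 0, "y": 0, "z": -0.2, "rx": 0, "ry": 0, "rz": -0.035, "gripper": 0}, {"x": 0, "y": 0, "z": -0.2, "rx": 0, "ry": 0, "rz": -0.035, "gripper": 0.3}, {"x": 0, "y": 0, "z": -0.5, "rx": 0, "ry": 0, "rz": -0.035, "gripper": 0.5}, {"x": 0, "y": 0, "z": -0.5, "rx": 0, "ry": 0, "rz": -0.035, "gripper": 0.5}, {"x": 0, "y": 0, "z": -0.5, "rx": 0, "ry": 0, "rz": -0.035, "gripper": 0.5}, {"x": 0, "y": 0, "z": -15, "rx": 0, "ry": 0, "rz": -0.035, "gripper": 0.5}, {"x": 0, "y": 0, "z": -50, "rx": 0, "ry": 0, "rz": -0.035, "gripper": 0.5}, {"x": 0, "y": 0, "z": -85, "rx": 0, "ry": 0, "rz": -0.035, "gripper": 0.8}, {"x": 0, "y": 0, "z": -110, "rx": 0, "ry": 0, "rz": -0.035, "gripper": 1}, {"x": 0, "y": 0, "z": -110, "rx": 0, "ry": 0, "rz": -0.035, "gripper": 1}, {"x": 0, "y": 0, "z": -110, "rx": 0, "ry": 0, "rz": -0.035, "gripper": 1}, {"x": 0, "y": 0, "z": -110, "rx": 0, "ry": 0, "rz": -0.035, "gripper": 1}]}}

```text
t: 16.47
eef_pos: [0.4707, 0.0788, 0.1675]
eef_rot: [-180.0, 0.0, 58.4]
ft_force: [-0.7, -0.7, -0.5]
gripper_width: 1.002
```

```bash
python3 - <<'E'
from m import *
f=grab('wrist');s=grab('side')
def comps(g,box):
    u,v=red(g,box);m=np.zeros((480,640),np.uint8);m[v,u]=1
    n,l,st,c=cv2.connectedComponentsWithStats(m,connectivity=8);return sorted([(st[i,4],np.round(c[i],1)) for i in range(1,n) if st[i,4]>4],key=lambda q:-q[0])
W=comps(f,(230,140,420,300));S=comps(s,(225,215,320,300));print(W,S)
k,t=tri(f,W[0][1],s,S[0][1])[0],tri(f,W[1][1],s,S[1][1])[0];print('height',(k-t)[2]-.051,k,t)
u,v=red(f,(230,140,420,300));q=np.abs(u-W[0][1][0])<10
p=np.array([onz(f,a,b,.076)[:2] for a,b in zip(u[q],v[q])],np.float32);l=cv2.fitLine(p,2,0,.01,.01).ravel();d=l[:2]*np.sign(l[1]);print('yaw',np.degrees(np.arctan2(d[1],d[0])),'centre',p.mean(0)-.0093*d)
a=cv2.resize(f['color'][130:350,200:440],(400,367),interpolation=2);b=cv2.resize(s['color'][210:310,215:324],(400,367),interpolation=2)
cv2.imwrite('pics/w6.png',np.hstack([a,b])[:,:,::-1])
E
python3 st.py
```

```text
[(np.int32(246), array([319.5, 231.4])), (np.int32(53), array([379.8, 197. ]))] [(np.int32(32), array([263.5, 230. ])), (np.int32(10), array([295.2, 245.5]))]
height 0.013034195747164627 [0.47775711 0.08709526 0.07503111] [0.52641185 0.07188758 0.01099691]
yaw 58.760258 centre [0.47245136 0.07968296]
{'t': 16.5667, 'joint_pos': [9.5061, 2.597, -15.4262, 72.1393, 0.0029, 131.0837], 'eef_pos': [0.4702, 0.0787, 0.1668], 'eef_rot': [-179.8756, 0.1046, 58.4225], 'ft_force': [-0.7079, -0.3057, 0.0749], 'moment': [-0.0277, 0.033, -0.0198], 'gripper_width': 0.9968}
```

View pics/w6.png

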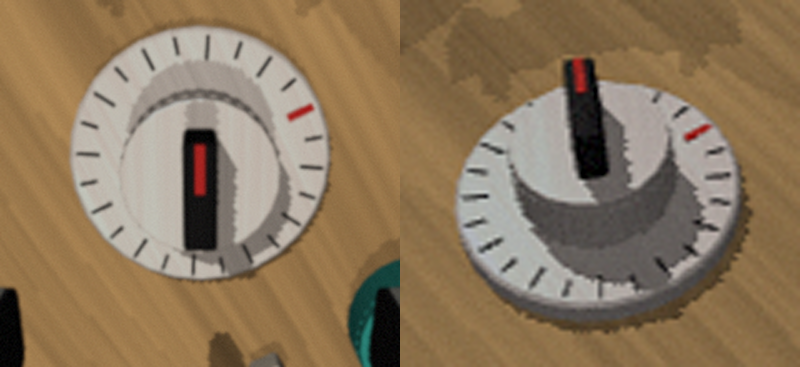

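The height reads 13.0 mm relative to the dial, the yaw is unchanged after the second turn against the stop, and the gripper is clear. Handing in.

```bash
python3 -c "
from rig import manip
print(manip.close_job())"
```

```text
the job is handed in; nothing more can be done
None
```

The knob is screwed home on the dial and let go, and I handed the job in at about 16.6 s with no verdict given.

- **Placing:** I picked up the aluminium knob by its bar and set it on the stub a quarter turn from the red mark. It rested on the crests at about 23.9 mm.
- **Drop:** Turned anticlockwise, the upward force fell away at about 0.56 rad. I let it down to about 17.6 mm.
- **Home:** It turned clockwise about 1.1 rad until the torque rose. After letting go I gripped it again lightly, and the torque rose at once with no further turn. I released it and moved clear.

**Last checks:**
- **Height:** about 13.0 mm above the dial's origin, measured against the dial's red mark. Earlier estimates disagreed: 13.3 and 13.8 mm from the cameras and about 13.9 mm from the arm while gripping, against the 14 mm limit.
- **Centring:** about 1.9 mm off the dial's axis in the wrist view (limit 3 mm), with 2 mm calibration.
- **Turning force:** the first time it reached the stop, the torque peaked at about 1.1 N·m. I could not measure the contact force between knob and dial directly, and by a rough lug-radius estimate it may have come near 40 N (limit 45 N).
- **Other things:** I did not re-measure the bowl, rooks and dice. I noticed no contact with any of them.

The first move call was refused for missing fields, so the arm did not move and nothing was affected.

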